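# Clamp a lath end to end with the star handle

### The job

Lay the wooden lath flat on the steel bed of the bench clamp, lengthwise between the end stop and the jaw, and let go of it. Then wind the jaw up with the star handle, spoke after spoke, until the lath is held firmly end to end, feeling for the moment it nips up and stopping there so that its ends are not bruised. Move the jaw with the handle only, and leave the other things on the bench where they are.

Things in the scene. Friction and masses are not known exactly. Their poses are not given: they have to be found in the camera images.
- lath_centre (a point): centre of the loose lath: a plain straight stick of yellowish wood, 22 mm wide (its x), 115 mm long (its y), 12 mm high (z up), 50 g; starts lying flat on the worktop. The other loose stick on the bench is darker, shorter and not wanted
- clamp: grey cast-iron bench clamp, fixed, 350 mm long. Origin at worktop height; y runs along the bed from the gearbox (y = -128 to -202 mm, 133 mm high) to the end stop, x across it, z up. The steel bed is 60 mm wide (x = -30 to 30 mm), its top at z = 20 mm. The stop's top is at z = 58 mm, the jaw's at 53 mm
- stop_face (a point): nominal middle of the end stop's clamping face, which looks to the clamp's -y, 16 mm above the bed; axes as the clamp's. The stop (60 mm wide, 38 mm high) is set by screws, so its real face stands up to 5 mm to either side of this point along y
- jaw: grey sliding jaw, 52 mm wide; origin on the bed in the middle of its clamping face (which looks to the clamp's +y), axes as the clamp's; the block reaches 32 mm back from the face. It starts 136 to 165 mm from the stop's face; 115 mm apart they hold the lath. The star handle drives it 12 mm towards the stop per radian; under load it gives by about 1 mm per 20 N
- hub (a point): centre of the star handle: on its horizontal axle (along the clamp's x), in the plane of the spokes, 100 mm above the worktop, on the clamp's -x side (the robot's side), 22 mm out from the gearbox wall; axes as the clamp's. Five straight round spokes, 72 degrees apart, end 90 mm from the axle; their outer half is a black sleeve 14 mm thick
- star_handle (a joint): star handle's angle (rad). At 0 one spoke points straight up; it grows as the uppermost spoke is pushed to the clamp's +y, which drives the jaw to the stop. Pushed squarely near a spoke's end it turns free at about 3 N, the lath is well held once it has taken 5 to 6 N, at about 9 N its ends are bruised. Let go, it stays by friction and keeps the lath clamped
- offcut_centre (a point): centre of a loose dark hardwood offcut, 18 x 60 x 15 mm, lying flat (length along its y); bystander
- glue_jar: loose jar with a grey lid, 67 mm across, 90 mm high, origin under its middle; bystander
- sanding_block: loose cork block, 42 x 78 x 26 mm, origin under its middle; bystander
- tape_roll: loose black roll, 53 mm across, 18 mm high, origin under its middle; bystander
- peg_blank: loose turned wooden peg, 21 x 112 x 19 mm, origin under its middle; bystander

How it is judged (in metres and radians):
On the way, in this order (a step that is already met when the one before it is completed fails the run):
1. the lath lies flat and lengthwise on the bed between stop and jaw, let go, not yet clamped (x of lath_centre in the frame of clamp between -0.015 and 0.015 m and z of lath_centre in the frame of clamp between 0.022 and 0.031 m and y of lath_centre in the frame of clamp between -0.03 and 0.04 m and angle between the y axis of lath_centre and the y axis of clamp, either way round below 0.14 rad and contact force between the fingers and lath below 0.1 N and contact force between jaw and lath below 1 N), for 0.2 s.
2. the jaw, wound up, presses on the lath with more than 8 N (x of lath_centre in the frame of clamp between -0.015 and 0.015 m and z of lath_centre in the frame of clamp between 0.022 and 0.031 m and y of lath_centre in the frame of clamp between -0.03 and 0.04 m and angle between the y axis of lath_centre and the y axis of clamp, either way round below 0.14 rad and contact force between jaw and lath above 8 N), for 0.2 s.
At the end, for the whole second after the job is handed in: The lath lies flat on the bed between stop and jaw, its centre within 15 mm of the bed's middle line and its length within 8 degrees of it, at rest and let go; the jaw holds it with more than 8 N and the handle is still (all of step 2 and contact force between the fingers and lath below 0.1 N and linear speed of lath below 0.01 m/s and velocity of joint star_handle between -0.05 and 0.05 rad/s); the robot touches nothing.
It fails at once if the jaw bruises the lath: more than 50 N between them (contact force between jaw and lath above 50 N).
It fails at once if the jaw is pushed directly by the robot, with more than 5 N (contact force between any of the fingers, the arm and jaw above 5 N).
It fails at once if another thing is moved by more than 30 mm (distance of any of offcut_centre, glue_jar, sanding_block, tape_roll, peg_blank from where it was at the start of the episode above 0.03 m).
It also fails if it takes over 72 s, if anything falls off the work surface, if the arm or the gripper's body presses on something with over 40 N, if the wrist force passes 120 N, or if a joint passes its speed limit or range.

### The arm

A 6-joint arm with a two-finger parallel gripper is mounted at the origin on a cart in front of the work surface, level with it; the furniture and walls round the work are solid. World frame = base frame: x ahead of the robot, y to its left, z up, the work surface at z = 0. Lengths are in m, angles in degrees, forces in N, time in s.
With the tool pointing down it reaches from about 0.25 to 0.725 m from the base axis. Payload 9.7 kg.
Tool frame: the origin (TCP) lies between the finger pads; the fingertips stand 19 mm ahead of it and the grasp point (between the pads) is the TCP; z points along the fingers, y is the line along which they close (so a half turn about z gives the same grasp; the last joint's range is limited). The gripper opens to 85 mm and grips with 20 to 120 N. Pads are 22 mm wide; open, the fingers measure 114 mm over their backs; the gripper's body (76 mm by 85 mm) begins 54 mm behind the grasp point. The pads swing forward as they close: fully open they stand 13 mm farther back than shut.
Start: joints at [65.374, 4.979, 10.078, 95.1, 0, 90], TCP at [0.229, 0.5, 0.221] pointing down, gripper open.
Joint ranges: [-179.16, 179.16], [-48.56, 103.87], [-65.8, 70.77], [-126.05, 130.52], [-82.76, 87.17], [-180, 180]. Speed limits (degrees/s): [127.2, 127.2, 147.25, 180, 180, 180].

### API

Orientations are given as [roll, pitch, yaw] about the fixed x, y, z axes, in that order (R = Rz(yaw) Ry(pitch) Rx(roll)).
In Python, from workcell import telemetry, camera, calibration, workorder gives the robot as it stands.
- The arm moves only by the tool play_rows, never from a script. Its argument "increments" is a list of rows, each a list of 3 entries, a list of its own where there are three numbers: the shift along the tool's x, y, z in mm, then the turn, a rotation vector about the tool's x, y, z in degrees, then the closure, from 0 (fully open) to 1 (shut). In form: [[[x, y, z], [ax, ay, az], jaw], ...]. A call has 1 to 20 rows; each row is the pose to reach, as a shift and turn from the pose commanded when the call began, along the tool's axes at that moment; what a row does not reach only later rows make up. A row lasts 1/10 s, in which the tool goes at most 50 mm and 8.59 degrees, less where a joint would pass 70% of its speed; a pose out of reach is approached as far as the arm can. A call with a gripper value outside its range is refused whole. The fingers move at their own pace and stop on an object; "grip_force" is the grip in N (left out, the last holds). Time passes only in rows, so rows that repeat a pose let the fingers close. It gives the time, the measured TCP pose, the force, the opening and the grip force at its end, in the units of the state.
- telemetry.get_obs(): the state, without advancing time (a new reading comes with each control period).
- camera(name): name is "scene" or "top" or "wrist"; returns (picture, depth): 420x560x3 uint8, red, green, blue; 420x560 float32, m along the optical axis (not along the pixel's ray), 0 where there is no reading.
- calibration(name): a dict with "vertical_fov" (degrees; the focal length in pixels is half the picture's height over the tangent of half this angle, whatever the lens; pixels are square), "cx", "cy" (the principal point, pixels), "k1" (the pictures are not rectified: a ray, as slopes to the right and down, at radius r is drawn at 1 + k1 r^2 times it, then the intrinsics apply), "rvec" (rotation vector, rad) and "tvec" (3), from world to camera coordinates, as OpenCV has them; the wrist camera has in their place "hand_eye" (4x4, takes a point from camera to tool coordinates, whose origin is the TCP and whose axes are the flange's). Camera axes: x right, y down, z forward; pixel columns grow to the right and rows downward; lengths in m; the calibration is good to about 2 mm. A picture is of the moment at which its call begins: read the wrist's pose just before it. calibration takes no time and is no camera call.
- workorder.job_done(): hands the job in; it is judged then, once.
The state is a dict: "time": time; "q": joint angles; "qd": joint speeds; "joint_efforts": joint torques, N m; "ee_pos": TCP position; "tcp_rot": TCP orientation; "wrist_force": force on the tool from outside, world axes, zero at the start; "torque": the same for the moment, N m; "opening": finger opening in m; "grasp_force": force on a finger pad.
Only numpy, scipy, OpenCV 4.12 (cv2) and the standard library are available. Lean on these libraries where they do the work, as an engineer would, in place of code of your own. Each camera call takes 0.05 s, during which the arm holds its last target. There are 200 camera calls.

## Working session

There is one attempt and no reset: what is moved stays moved. The work goes in short steps, Python scripts to look and compute and a tool call to move; the robot and the scene stay as the last step left them, time stands still between calls to the robot, and variables do not carry over. Pictures are saved under pics/ and viewed, at most 10 in all, crops included, and the job is handed in when it is done.

Besides the shell and the picture viewer there is one more tool, called by a JSON object that holds its "name" and its "arguments", one argument or row to a line. play_rows: Moves the arm, as the interface text tells. Its arguments: {"type":"object","properties":{"increments":{"type":"array"},"grip_force":{"type":"number"}},"required":["increments"]}

```bash
mkdir -p pics
cat > h.py <<'E'
import numpy as np, cv2
from scipy.spatial.transform import Rotation as R
from workcell import telemetry, camera, calibration, workorder
def rays(name,uv):
    c=calibration(name); f=210/np.tan(np.radians(c["vertical_fov"]/2))
    K=np.array([[f,0,c["cx"]],[0,f,c["cy"]],[0,0,1]])
    p=cv2.undistortPoints(np.array(uv,float).reshape(-1,1,2),K,np.array([c["k1"],0,0,0.]))[:,0]
    return np.c_[p,np.ones(len(p))]
def pose(name):
    c=calibration(name)
    if name=="wrist":
        o=telemetry.get_obs(); T=np.eye(4); T[:3,:3]=R.from_euler('xyz',o["tcp_rot"],degrees=True).as_matrix(); T[:3,3]=o["ee_pos"]
        return T@np.array(c["hand_eye"])
    Rm=R.from_rotvec(np.ravel(c["rvec"])).as_matrix(); T=np.eye(4); T[:3,:3]=Rm.T; T[:3,3]=-Rm.T@np.ravel(c["tvec"]); return T
def onplane(name,uv,z,T=None):
    T=pose(name) if T is None else T
    d=rays(name,uv)@T[:3,:3].T; o=T[:3,3]
    return o+d*((z-o[2])/d[:,2])[:,None]
def cloud(name,depth,T=None):
    T=pose(name) if T is None else T
    v,u=np.mgrid[0:420,0:560]; r=rays(name,np.c_[u.ravel(),v.ravel()])
    return ((r*depth.ravel()[:,None])@T[:3,:3].T+T[:3,3]).reshape(420,560,3)
E
python3 - <<'E'
from h import *
print(telemetry.get_obs())
for n in("scene","top"):
    p,d=camera(n); cv2.imwrite(f"pics/{n}0.png",p[:,:,::-1]); np.savez(f"{n}0.npz",p=p,d=d); print(n,pose(n).round(3),calibration(n))
E
```

```text
{'time': 0.0, 'q': array([ 6.53739650e+01,  5.01131772e+00,  1.00336063e+01,  9.50980150e+01,
       -4.66781028e-04,  9.00017436e+01]), 'qd': array([-0.0803143 , -0.05079059,  0.06112976,  0.05061988, -0.02359049,
       -0.01822806]), 'joint_efforts': array([-2.78887474e-04, -5.20391536e+01,  4.64798570e+01,  1.64016680e-02,
        2.24717037e-04,  9.68665574e-06]), 'ee_pos': array([0.22908562, 0.49976052, 0.22077338]), 'tcp_rot': array([-1.79924274e+02,  4.69085123e-04,  1.55372222e+02]), 'wrist_force': array([0.15032689, 0.02548691, 0.85422631]), 'torque': array([-0.02114084,  0.05529137, -0.00635597]), 'grasp_force': 0.0, 'opening': 0.08541158416446819}
scene [[ 0.657 -0.549  0.516 -0.02 ]
 [-0.754 -0.487  0.441 -0.526]
 [ 0.01  -0.679 -0.734  0.961]
 [ 0.     0.     0.     1.   ]] {'vertical_fov': 48.538254207987755, 'cx': 279.14479758687787, 'cy': 213.2682265799202, 'k1': 0.04631732567612748, 'rvec': array([ 2.2188081 , -1.00406947,  0.40526723]), 'tvec': array([-0.39222912,  0.38471631,  0.94778266])}
top [[ 0.022 -0.99   0.136  0.387]
 [-1.    -0.024 -0.012  0.005]
 [ 0.015 -0.136 -0.991  1.522]
 [ 0.     0.     0.     1.   ]] {'vertical_fov': 44.3278465767482, 'cx': 277.94558961845274, 'cy': 209.27225920049506, 'k1': -0.00444031031942527, 'rvec': array([ 2.18151221, -2.13186149,  0.1617652 ]), 'tvec': array([-0.026235  ,  0.58990035,  1.45465078])}
```

View pics/top0.png

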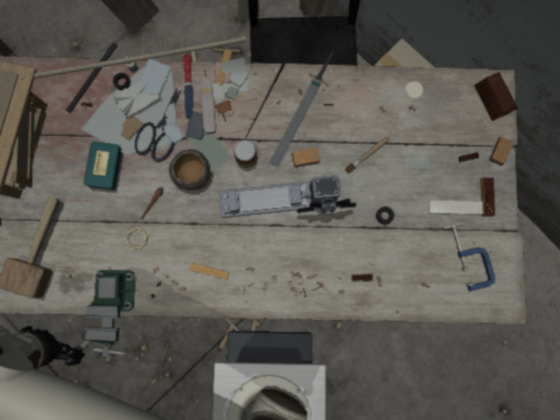

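View pics/scene0.png

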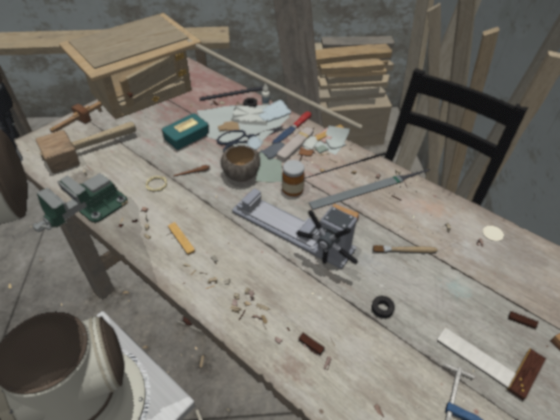

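The top view shows the yellow lath at about (209,270). The clamp bed runs from the stop at (228,205) to the gearbox at (325,190), and the star handle is on the robot's side at about (325,207). The scene view agrees: lath (181,238), stop (245,203), gearbox (335,235).

Run:
```python
from h import *
for n,box in(("top",(180,240,250,290)),("scene",(155,210,215,265))):
    z=np.load(n+"0.npz");p,d=z["p"],z["d"]
    hsv=cv2.cvtColor(p,cv2.COLOR_RGB2HSV)
    x0,y0,x1,y1=box
    m=np.zeros((420,560),np.uint8); s=hsv[y0:y1,x0:x1]
    m[y0:y1,x0:x1]=((s[...,1]>120)&(s[...,2]>110)&(s[...,0]<30))*255
    c=max(cv2.findContours(m,0,2)[0],key=cv2.contourArea)
    r=cv2.boxPoints(cv2.minAreaRect(c)); P=onplane(n,r,.012)
    print(n,cv2.contourArea(c),P.mean(0).round(4),[np.linalg.norm(P[i]-P[i-1]).round(4) for i in range(4)],[np.degrees(np.arctan2(*(P[i]-P[i-1])[1::-1])).round(1) for i in range(4)])
    C=cloud(n,d); print(C[m>0][:,2].mean())
    # clamp gearbox top & stop
    # points by height
    for lo,hi in((.015,.025),(.045,.065),(.12,.145)):
        q=C.reshape(-1,3); k=(q[:,2]>lo)&(q[:,2]<hi)&(q[:,0]>.3)&(q[:,0]<.6)&(q[:,1]>-.25)&(q[:,1]<.25)
        mm=(k.reshape(420,560)*255).astype(np.uint8)
        for cc in cv2.findContours(mm,0,2)[0]:
            if cv2.contourArea(cc)>25:
                m2=np.zeros_like(mm);cv2.drawContours(m2,[cc],-1,255,-1); Q=C[(m2>0)&(mm>0)]
                rc=cv2.minAreaRect((Q[:,:2]*1000).astype(np.float32)); print(lo,len(Q),Q[:,2].mean().round(3),rc)
```

```text
top 59.5 [0.4099 0.1872 0.012 ] [np.float64(0.1001), np.float64(0.0119), np.float64(0.1003), np.float64(0.0118)] [np.float64(77.4), np.float64(-11.6), np.float64(-102.6), np.float64(167.9)]
0.0275008356559806
0.015 192 0.019 ((589.6712036132812, 75.1539077758789), (26.245040893554688, 164.7306671142578), 6.510768413543701)
0.045 60 0.057 ((591.5419921875, 116.36431884765625), (19.57935905456543, 26.12244987487793), 13.863051414489746)
scene 161.0 [0.4088 0.1801 0.012 ] [np.float64(0.11), np.float64(0.0166), np.float64(0.1109), np.float64(0.0157)] [np.float64(76.0), np.float64(-0.3), np.float64(-104.4), np.float64(177.1)]
0.012491225431783154
0.015 59 0.018 ((358.2073669433594, -75.77334594726562), (28.510053634643555, 24.74584197998047), 27.928285598754883)
0.015 39 0.02 ((369.3682861328125, 16.440847396850586), (13.113792419433594, 22.15756607055664), 49.19190216064453)
0.015 211 0.019 ((589.2733154296875, 68.59467315673828), (24.163558959960938, 160.48812866210938), 5.565104961395264)
0.045 75 0.055 ((589.900146484375, 111.5392074584961), (28.34695053100586, 19.66452407836914), 88.40685272216797)
0.12 41 0.134 ((594.8195190429688, -174.6302490234375), (8.661287307739258, 26.486467361450195), 3.9048361778259277)
0.12 55 0.133 ((589.0266723632812, -133.17291259765625), (24.501506805419922, 13.945735931396484), 82.62285614013672)
```

```bash
cat >> h.py <<'E'
def goal(pos,rpy):
    o=telemetry.get_obs(); A=R.from_euler('xyz',o["tcp_rot"],degrees=True); B=R.from_euler('xyz',rpy,degrees=True)
    return (A.inv().apply(np.array(pos)-o["ee_pos"])*1000).round(1),(A.inv()*B).as_rotvec(degrees=True).round(2)
E
python3 - <<'E'
from h import *
print(np.array(calibration("wrist")["hand_eye"]).round(3),{k:v for k,v in calibration("wrist").items() if k!="hand_eye"})
print(goal([.41,.17,.28],[180,0,77]))
E
```

```text
[[ 0.001 -0.959 -0.284  0.072]
 [ 1.     0.001 -0.     0.001]
 [ 0.001 -0.284  0.959 -0.153]
 [ 0.     0.     0.     1.   ]] {'vertical_fov': 67.67717455698651, 'cx': 281.81236809324105, 'cy': 216.08304081067934, 'k1': -0.0723220258024968}
(array([-301.9, -224.4,  -58.9]), array([-6.000e-02,  5.000e-02,  7.837e+01]))
```

{"name": "play_rows", "arguments": {
  "increments": [
    [[-302,-224,-59],[0,0,78.4],0],
    [[-302,-224,-59],[0,0,78.4],0],
    [[-302,-224,-59],[0,0,78.4],0],
    [[-302,-224,-59],[0,0,78.4],0],
    [[-302,-224,-59],[0,0,78.4],0],
    [[-302,-224,-59],[0,0,78.4],0],
    [[-302,-224,-59],[0,0,78.4],0],
    [[-302,-224,-59],[0,0,78.4],0],
    [[-302,-224,-59],[0,0,78.4],0],
    [[-302,-224,-59],[0,0,78.4],0],
    [[-302,-224,-59],[0,0,78.4],0],
    [[-302,-224,-59],[0,0,78.4],0]
  ]
}}

```text
time: 1.3
ee_pos: [0.41, 0.171, 0.2803]
tcp_rot: [-180.0, 0.0, 77.2]
wrist_force: [-0.1, 0.1, 0.8]
opening: 0.0857
grasp_force: 0.0
```

Run:
```python
from h import *
print(telemetry.get_obs()["q"])
T=pose("wrist"); p,d=camera("wrist"); np.savez("w1.npz",p=p,d=d,T=T); cv2.imwrite("pics/w1.png",p[:,:,::-1])
```

```text
[ 2.26378622e+01 -7.59792084e+00  4.37556288e+00  1.01999729e+02
  3.46733994e-03  1.25407860e+02]
```

View pics/w1.png

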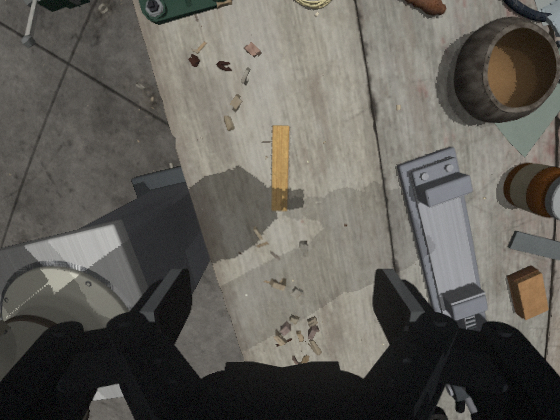

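The wrist view shows the lath at (281,168), spanning rows 125–212. The stop is at about (442,185) and the jaw at about (465,302), with the bed between them.

Run:
```python
from h import *
z=np.load("w1.npz");p,d,T=z["p"],z["d"],z["T"]
hsv=cv2.cvtColor(p,cv2.COLOR_RGB2HSV); m=((hsv[...,1]>100)&(hsv[...,0]<30)&(hsv[...,2]>70)).astype(np.uint8)*255
m[:, :255]=0;m[:,310:]=0;m[:110]=0;m[230:]=0
c=max(cv2.findContours(m,0,2)[0],key=cv2.contourArea); r=cv2.boxPoints(cv2.minAreaRect(c)); P=onplane("wrist",r,.012,T)
print(P.mean(0),[(np.linalg.norm(P[i]-P[i-1]).round(4),np.degrees(np.arctan2(*(P[i]-P[i-1])[1::-1])).round(1)) for i in range(4)])
C=cloud("wrist",d,T)
print("lath z",np.median(C[m>0][:,2]))
q=C.reshape(-1,3)
for lo,hi,xy in((.015,.024,0),(.048,.063,0)):
    k=(q[:,2]>lo)&(q[:,2]<hi)&(q[:,0]>.53)&(q[:,0]<.65)&(q[:,1]>-.12)&(q[:,1]<.25)
    mm=(k.reshape(420,560)*255).astype(np.uint8)
    for cc in cv2.findContours(mm,0,2)[0]:
        if cv2.contourArea(cc)>60:
            m2=np.zeros_like(mm);cv2.drawContours(m2,[cc],-1,255,-1); Q=C[(m2>0)&(mm>0)]
            rc=cv2.minAreaRect((Q[:,:2]*1000).astype(np.float32)); print(lo,len(Q),np.percentile(Q[:,2],[10,50,90]).round(4),rc, cv2.boundingRect(cc))
            print(cv2.boxPoints(rc).round(0).tolist())
```

```text
[0.41080393 0.18442939 0.012     ] [(np.float64(0.1132), np.float64(76.8)), (np.float64(0.0208), np.float64(-12.7)), (np.float64(0.1132), np.float64(-102.4)), (np.float64(0.0223), np.float64(167.3))]
lath z 0.01233109165437929
0.015 3599 [0.0189 0.02   0.0211] ((619.31396484375, 19.77880096435547), (66.99749755859375, 231.29913330078125), 4.408737659454346) (411, 181, 57, 136)
[[577.0, 133.0], [595.0, -98.0], [662.0, -93.0], [644.0, 138.0]]
0.048 558 [0.0499 0.052  0.0532] ((630.0894775390625, -61.16284942626953), (41.91378402709961, 32.633663177490234), 5.723424911499023) (450, 293, 30, 28)
[[608.0, -47.0], [611.0, -79.0], [653.0, -75.0], [649.0, -43.0]]
0.048 1013 [0.0519 0.0575 0.0587] ((612.32470703125, 117.77412414550781), (60.20769500732422, 28.730512619018555), 7.147883415222168) (422, 174, 51, 34)
[[581.0, 128.0], [584.0, 100.0], [644.0, 107.0], [640.0, 136.0]]
0.048 287 [0.0496 0.0559 0.0614] ((645.431640625, 232.1240692138672), (7.558090686798096, 35.61848068237305), 5.348282337188721) (459, 76, 17, 32)
[[640.0, 250.0], [643.0, 214.0], [651.0, 215.0], [648.0, 250.0]]
```

{"name": "play_rows", "arguments": {
  "increments": [
    [[13,-2,50],[0,0,0],0],
    [[13,-2,100],[0,0,0],0],
    [[13,-2,150],[0,0,0],0],
    [[13,-2,190],[0,0,0],0],
    [[13,-2,220],[0,0,0],0],
    [[13,-2,240],[0,0,0],0],
    [[13,-2,252],[0,0,0],0],
    [[13,-2,258],[0,0,0],0],
    [[13,-2,258],[0,0,0],0],
    [[13,-2,258],[0,0,0],1],
    [[13,-2,258],[0,0,0],1],
    [[13,-2,258],[0,0,0],1],
    [[13,-2,258],[0,0,0],1],
    [[13,-2,258],[0,0,0],1],
    [[13,-2,258],[0,0,0],1],
    [[13,-2,258],[0,0,0],1],
    [[13,-2,258],[0,0,0],1],
    [[13,-2,258],[0,0,0],1]
  ],
  "grip_force": 40
}}

```text
time: 3.15
ee_pos: [0.4113, 0.1836, 0.0224]
tcp_rot: [-180.0, 0.0, 77.0]
wrist_force: [-1.1, -0.1, 0.3]
opening: 0.0
grasp_force: 0.0
```

Run:
```python
from h import *
print(telemetry.get_obs()["opening"])
p,d=camera("wrist");q,_=camera("scene")
a=np.hstack([p[:,80:480],cv2.resize(q[180:310,100:225],(400,420),interpolation=cv2.INTER_NEAREST)]); cv2.imwrite("pics/w2.png",a[:,:,::-1])
```

```text
2.4156037059960715e-05
```

View pics/w2.png

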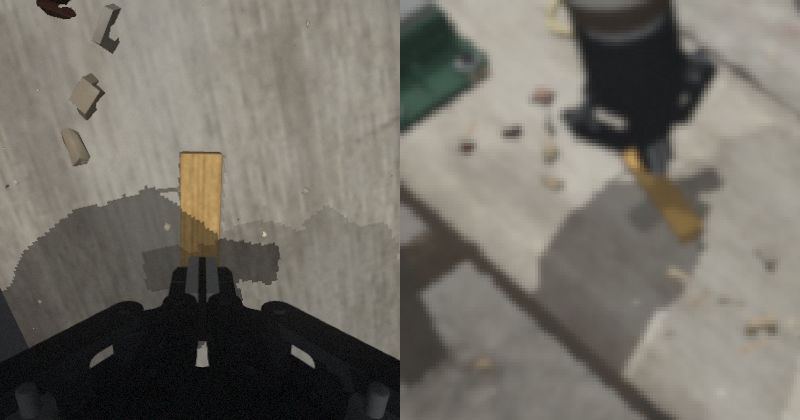

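The fingers have shut without the lath: the wrist view shows it still flat, upper end at (200,152), with the closed tips at about (202,260) over it. I'll measure the tip height against the lath.

Run:
```python
from h import *
T=pose("wrist");p,d=camera("wrist");C=cloud("wrist",d,T)
hsv=cv2.cvtColor(p,cv2.COLOR_RGB2HSV); m=((hsv[...,1]>100)&(hsv[...,0]<30)&(hsv[...,2]>50)).astype(np.uint8)
m[:,:250]=0;m[:,310:]=0;m[:145]=0;m[275:]=0
Q=C[m>0];print("lath",Q.mean(0),Q.min(0),Q.max(0))
for v in range(150,300,8): print(v,C[v,282].round(4),C[v,274].round(4),C[v,290].round(4),p[v,282])
ps,ds=camera("scene");S=cloud("scene",ds)
hs=cv2.cvtColor(ps,cv2.COLOR_RGB2HSV);m=((hs[...,1]>120)&(hs[...,0]<30)&(hs[...,2]>70)).astype(np.uint8);m[:, :160]=0;m[:,205:]=0;m[:215]=0;m[262:]=0
Q=S[m>0];print("scene",m.sum(),np.percentile(Q,[2,50,98],axis=0).round(4))
```

```text
lath [0.41796302 0.21407627 0.012782  ] [0.39932323 0.17694249 0.00307809] [0.43455163 0.25497124 0.17505086]
150 [0.4253 0.2412 0.0012] [ 4.21e-01  2.42e-01 -4.00e-04] [4.296e-01 2.401e-01 3.000e-04] [149 145 132]
158 [0.4246 0.2381 0.0128] [0.4206 0.239  0.0122] [0.4286 0.2372 0.0123] [177 141  88]
166 [0.4237 0.234  0.0117] [0.4196 0.235  0.0121] [0.4277 0.2332 0.0127] [178 144  91]
174 [0.4227 0.23   0.0124] [0.4187 0.2309 0.012 ] [0.4268 0.229  0.0117] [181 147  95]
182 [0.4218 0.2258 0.0118] [0.4178 0.227  0.0133] [0.4259 0.2249 0.0121] [174 140  90]
190 [0.4208 0.2216 0.0116] [0.4167 0.2226 0.0121] [0.4249 0.2206 0.0113] [171 139  88]
198 [0.4199 0.2175 0.0125] [0.4157 0.2184 0.012 ] [0.424  0.2164 0.0118] [168 136  84]
206 [0.4188 0.2131 0.0119] [0.4147 0.2142 0.0126] [0.423  0.2121 0.0119] [165 133  86]
214 [0.4178 0.2086 0.0117] [0.4136 0.2095 0.0113] [0.4221 0.2077 0.0117] [171 137  88]
222 [0.4169 0.2044 0.0124] [0.4126 0.2054 0.0123] [0.4211 0.2035 0.0127] [114  91  55]
230 [0.4158 0.1997 0.0117] [0.4115 0.2009 0.0125] [0.4201 0.1989 0.0123] [102  82  53]
238 [0.4147 0.1952 0.012 ] [0.4105 0.1963 0.0123] [0.4191 0.1943 0.0122] [100  79  48]
246 [0.4136 0.1903 0.0114] [0.4095 0.1923 0.014 ] [0.4181 0.1898 0.0127] [79 66 41]
254 [0.4126 0.1859 0.0121] [0.4083 0.1871 0.0127] [0.417  0.185  0.0124] [77 61 38]
262 [0.4147 0.1948 0.0425] [0.4111 0.1957 0.0426] [0.4182 0.1935 0.0414] [23 21 17]
270 [0.4148 0.1953 0.0516] [0.4113 0.1958 0.051 ] [0.4181 0.1942 0.0511] [15 10  8]
278 [0.4148 0.1953 0.0591] [0.4115 0.1956 0.0582] [0.4178 0.1937 0.0573] [15  9 13]
286 [0.4147 0.195  0.0651] [0.4116 0.1957 0.065 ] [0.4178 0.1946 0.0656] [17 14 16]
294 [0.4147 0.1949 0.0709] [0.4116 0.195  0.07  ] [0.4176 0.1942 0.0709] [20 21 19]
scene 49 [[0.3931 0.1315 0.0097]
 [0.4013 0.1528 0.0125]
 [0.4167 0.2255 0.0455]]
```

Run:
```python
from h import *
z=np.load("w1.npz");p,d,T=z["p"],z["d"],z["T"];C=cloud("wrist",d,T)
L=np.linalg.inv(T@np.linalg.inv(np.array(calibration("wrist")["hand_eye"])))
t=C@L[:3,:3].T+L[:3,3]
k=(d>0)&(d<.22)
print("open: tool-frame extremes of near points",t[k].min(0),t[k].max(0),np.percentile(t[k][:,2],[90,98,99.5]))
kk=k&(t[...,2]>np.percentile(t[k][:,2],98)); print(t[kk].mean(0),np.abs(t[kk]).mean(0))
T=pose("wrist");p,d=camera("wrist");C=cloud("wrist",d,T)
L=np.linalg.inv(T@np.linalg.inv(np.array(calibration("wrist")["hand_eye"]))); t=C@L[:3,:3].T+L[:3,3]
for v in range(254,266): print(v,t[v,276:290:2,2].round(3),d[v,282])
s,ds=camera("scene");S=cloud("scene",ds)
c=calibration("scene");f=210/np.tan(np.radians(c["vertical_fov"]/2))
for zz in(.003,.022,.04): print(cv2.projectPoints(np.array([[.4113,.1836,zz]]),c["rvec"],c["tvec"],np.array([[f,0,c["cx"]],[0,f,c["cy"]],[0,0,1]]),np.array([c["k1"],0,0,0]))[0].ravel())
cv2.imwrite("pics/s3.png",cv2.resize(s[190:280,140:240],(600,540),interpolation=cv2.INTER_NEAREST)[:,:,::-1])
```

```text
open: tool-frame extremes of near points [-0.01232248 -0.07412121 -0.1099596 ] [ 0.02228244  0.07576288 -0.02236434] [-0.05764728 -0.03373995 -0.02709595]
[ 0.00378034  0.00172737 -0.02930397] [0.00688256 0.04401793 0.02930397]
254 [0.009 0.01  0.01  0.009 0.011 0.01  0.009] 0.17501485
255 [0.011 0.009 0.01  0.009 0.01  0.011 0.01 ] 0.17564633
256 [0.01  0.011 0.01  0.01  0.009 0.011 0.01 ] 0.17642866
257 [0.01  0.011 0.011 0.01  0.01  0.01  0.011] 0.17667751
258 [-0.014 -0.016 -0.016 -0.014 -0.015 -0.015 -0.015] 0.15014486
259 [-0.017 -0.016 -0.017 -0.016 -0.017 -0.016 -0.017] 0.14899893
260 [-0.017 -0.018 -0.018 -0.017 -0.017 -0.017 -0.018] 0.14752387
261 [-0.018 -0.019 -0.019 -0.018 -0.019 -0.017 -0.019] 0.14661787
262 [-0.02  -0.02  -0.019 -0.021 -0.019 -0.019 -0.02 ] 0.14406206
263 [-0.02  -0.021 -0.022 -0.021 -0.021 -0.02  -0.02 ] 0.14342648
264 [-0.021 -0.021 -0.022 -0.022 -0.022 -0.021 -0.022] 0.14238255
265 [-0.024 -0.023 -0.023 -0.023 -0.024 -0.024 -0.022] 0.14137296
[181.08954282 238.64686479]
[180.04193454 234.02017958]
[179.02630755 229.53890993]
```

View pics/s3.png

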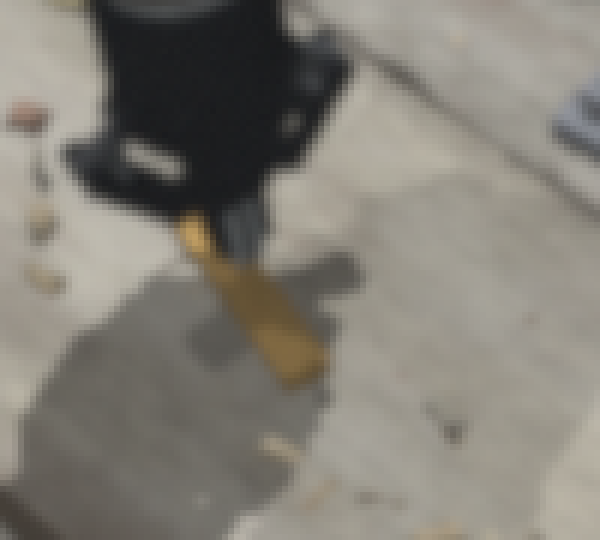

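The closed tips measure about 14 mm behind the reported TCP, not 19 mm ahead: depth gives a tip height of about 0.036 m, and the scene view agrees that they are above the lath. So the reported TCP runs about 33 mm too far out along the tool. I'll open, go down 33 mm more, and check force.

{"name": "play_rows", "arguments": {
  "increments": [
    [[0,0,0],[0,0,0],0],
    [[0,0,0],[0,0,0],0],
    [[0,0,0],[0,0,0],0],
    [[0,0,0],[0,0,0],0],
    [[0,0,0],[0,0,0],0],
    [[0,0,0],[0,0,0],0],
    [[0,0,8],[0,0,0],0],
    [[0,0,16],[0,0,0],0],
    [[0,0,22],[0,0,0],0],
    [[0,0,27],[0,0,0],0],
    [[0,0,31],[0,0,0],0],
    [[0,0,31],[0,0,0],0]
  ]
}}

```text
time: 4.65
ee_pos: [0.411, 0.1834, -0.0092]
tcp_rot: [-180.0, 0.0, 77.0]
wrist_force: [-0.6, -0.7, 0.3]
opening: 0.0855
grasp_force: 0.0
```

{"name": "play_rows", "arguments": {
  "increments": [
    [[0,0,2],[0,0,0],0.3],
    [[0,0,2],[0,0,0],0.6],
    [[0,0,2],[0,0,0],0.8],
    [[0,0,2],[0,0,0],1],
    [[0,0,2],[0,0,0],1],
    [[0,0,2],[0,0,0],1],
    [[0,0,2],[0,0,0],1],
    [[0,0,2],[0,0,0],1],
    [[0,0,2],[0,0,0],1]
  ],
  "grip_force": 40
}}

```text
time: 5.55
ee_pos: [0.412, 0.184, -0.0095]
tcp_rot: [179.9, -0.1, 77.0]
wrist_force: [-0.7, 0.5, 6.4]
opening: 0.0207
grasp_force: 42.0
```

{"name": "play_rows", "arguments": {
  "increments": [
    [[0,0,-20],[0,0,0],1],
    [[0,0,-60],[0,0,0],1],
    [[0,0,-110],[0,0,0],1],
    [[0,0,-150],[0,0,0],1],
    [[-15,40,-170],[0,0,-4],1],
    [[-37,80,-170],[0,0,-8],1],
    [[-55,120,-170],[0,0,-12],1],
    [[-73,160,-170],[0,0,-16],1],
    [[-90,200,-170],[0,0,-19],1],
    [[-104,234,-170],[0,0,-19],1],
    [[-104,234,-170],[0,0,-19],1],
    [[-104,234,-170],[0,0,-19],1]
  ]
}}

```text
time: 6.75
ee_pos: [0.616, 0.029, 0.1586]
tcp_rot: [-179.9, -0.0, 95.9]
wrist_force: [-0.2, 0.8, -0.5]
opening: 0.0206
grasp_force: 39.5
```

Run:
```python
from h import *
print(telemetry.get_obs()["q"],telemetry.get_obs()["opening"])
T=pose("wrist"); p,d=camera("wrist"); np.savez("w3.npz",p=p,d=d,T=T); cv2.imwrite("pics/w3.png",p[:,:,::-1])
```

```text
[2.69253163e+00 1.35106193e+01 1.27482523e+01 8.93350463e+01
 7.06367681e-03 8.67933298e+01] 0.020588013998728765
```

View pics/w3.png

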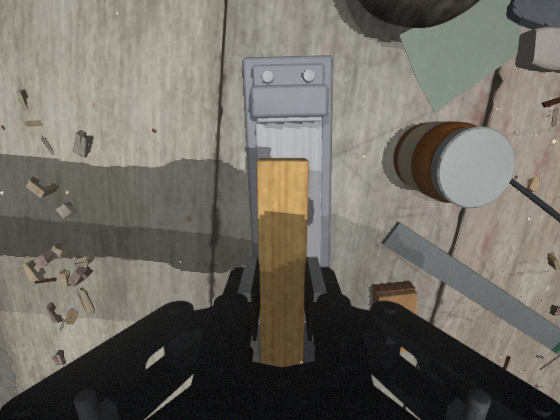

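The lath (258–308, rows 158–365) is held in line with the bed. The stop's block is at rows 85–118, columns 252–327, and the bed edges are at about columns 250 and 330.

Run:
```python
from h import *
z=np.load("w3.npz");p,d,T=z["p"],z["d"],z["T"];C=cloud("wrist",d,T)
# stop top points
k=(C[...,2]>.050)&(C[...,2]<.064)&(C[...,1]>.05)&(C[...,1]<.16)&(C[...,0]>.56)&(C[...,0]<.66)
Q=C[k];print("stop",len(Q),np.median(Q[:,2]));rc=cv2.minAreaRect((Q[:,:2]*1000).astype(np.float32));print(rc,cv2.boxPoints(rc).round(1).tolist())
# bed
k=(C[...,2]>.0165)&(C[...,2]<.0235)&(C[...,1]>.0)&(C[...,1]<.15)&(C[...,0]>.55)&(C[...,0]<.68)
k[:150]=0;k[262:]=0
for v in range(160,262,20):
    c=np.where(k[v])[0]; print(v,c.min(),c.max(),C[v,c.min()].round(4),C[v,c.max()].round(4))
# face points: between bed and stop top
v0,u=118,288
for v in range(100,130,2): print(v,C[v,270].round(4),C[v,310].round(4))
hsv=cv2.cvtColor(p,cv2.COLOR_RGB2HSV);m=((hsv[...,1]>90)&(hsv[...,0]<30)&(hsv[...,2]>50)&(d<.2)).astype(np.uint8);m[:,:240]=0;m[:,325:]=0;m[:150]=0;m[375:]=0
c=max(cv2.findContours(m,0,2)[0],key=cv2.contourArea);mm=np.zeros_like(m);cv2.drawContours(mm,[c],-1,1,-1)
Q=C[(mm>0)&(m>0)];print("lath",len(Q),np.median(Q[:,2]));rc=cv2.minAreaRect((Q[:,:2]*1000).astype(np.float32));print(rc,cv2.boxPoints(rc).round(1).tolist())
import numpy.linalg as l
A=np.c_[Q[:,:2],np.ones(len(Q))];print("slope",l.lstsq(A,Q[:,2],rcond=None)[0])
```

```text
stop 2594 0.05792625847455321
((613.2642211914062, 117.72191619873047), (59.934329986572266, 27.60430908203125), 7.555048942565918) [[581.7000122070312, 127.5], [585.4000244140625, 100.0999984741211], [644.7999877929688, 108.0], [641.2000122070312, 135.3000030517578]]
160 308 321 [0.6362 0.0718 0.0201] [0.6481 0.0731 0.0204]
180 308 321 [0.6386 0.0532 0.0197] [0.6506 0.0547 0.021 ]
200 308 320 [0.641  0.0342 0.0203] [0.6525 0.0352 0.0195]
220 307 320 [0.6425 0.0143 0.0205] [0.6553 0.0153 0.0195]Traceback (most recent call last):
  File "<stdin>", line 10, in <module>
    return umr_minimum(a, axis, None, out, keepdims, initial, where)
ValueError: zero-size array to reduction operation minimum which has no identity
```

Run:
```python
from h import *
z=np.load("w3.npz");p,d,T=z["p"],z["d"],z["T"];C=cloud("wrist",d,T)
hsv=cv2.cvtColor(p,cv2.COLOR_RGB2HSV);m=((hsv[...,1]>90)&(hsv[...,0]<30)&(hsv[...,2]>50)&(d<.25)).astype(np.uint8);m[:,:240]=0;m[:,325:]=0;m[:150]=0;m[375:]=0
c=max(cv2.findContours(m,0,2)[0],key=cv2.contourArea);mm=np.zeros_like(m);cv2.drawContours(mm,[c],-1,1,-1)
Q=C[(mm>0)&(m>0)];print("lath",len(Q),np.median(Q[:,2]));rc=cv2.minAreaRect((Q[:,:2]*1000).astype(np.float32));print(rc,cv2.boxPoints(rc).round(1).tolist())
A=np.c_[Q[:,:2],np.ones(len(Q))];print("slope",np.linalg.lstsq(A,Q[:,2],rcond=None)[0])
print(telemetry.get_obs()["ee_pos"],goal([.6238,.0351,.0125],[180,0,97.2]),goal([.6238,.0351,.0125],[180,0,96.2]))
k=(C[...,2]<.025)&(C[...,2]>.0165); print(C[50:62,290].round(4))
```

```text
lath 9659 0.18022831560833827
((615.7870483398438, 41.827125549316406), (22.488645553588867, 120.63101959228516), 5.630132675170898) [[598.7000122070312, 100.69999694824219], [610.5, -19.299999237060547], [632.9000244140625, -17.100000381469727], [621.0999755859375, 103.0]]
slope [-0.00531408  0.03788048  0.18250394]
[0.615558   0.02960026 0.15910329] (array([  4.6,   8.9, 146.6]), array([-0.06, -0.01, -1.25])) (array([  4.6,   8.9, 146.6]), array([-0.06, -0.01, -0.25]))
[[ 6.093e-01  1.675e-01  0.000e+00]
 [ 6.094e-01  1.669e-01 -8.000e-04]
 [ 6.095e-01  1.658e-01  3.000e-04]
 [ 6.096e-01  1.649e-01  4.000e-04]
 [ 6.097e-01  1.642e-01 -5.000e-04]
 [ 6.098e-01  1.634e-01 -6.000e-04]
 [ 6.099e-01  1.624e-01  0.000e+00]
 [ 6.100e-01  1.588e-01  1.440e-02]
 [ 6.101e-01  1.582e-01  1.330e-02]
 [ 6.102e-01  1.570e-01  1.530e-02]
 [ 6.102e-01  1.564e-01  1.400e-02]
 [ 6.103e-01  1.558e-01  1.310e-02]]
```

Run:
```python
from h import *
z=np.load("w3.npz");T=z["T"];C=cloud("wrist",z["d"],T)
print(onplane("wrist",[[283,158],[283,365],[258,250],[307,250]],.180,T))
for v in [156,158,160,165,200,250,300,340,355,360,363,366]: print(v,C[v,283].round(4))
```

```text
[[ 0.61115813  0.08802065  0.18      ]
 [ 0.6222855  -0.0171987   0.18      ]
 [ 0.60424093  0.0459141   0.18      ]
 [ 0.62626728  0.04824325  0.18      ]]
156 [0.6129 0.0731 0.0213]
158 [0.6113 0.087  0.17  ]
160 [0.6113 0.087  0.178 ]
165 [0.6115 0.0852 0.1806]
200 [0.6131 0.0701 0.1795]
250 [0.6155 0.047  0.1798]
300 [0.6182 0.0216 0.1802]
340 [ 0.6206 -0.0017  0.1798]
355 [ 0.6215 -0.01    0.1809]
360 [ 0.6219 -0.0138  0.1802]
363 [ 0.6221 -0.0156  0.1803]
366 [ 0.6223 -0.0172  0.1807]
```

{"name": "play_rows", "arguments": {
  "increments": [
    [[3.6,6.9,30],[0,0,-1.2],1],
    [[3.6,6.9,70],[0,0,-1.2],1],
    [[3.6,6.9,105],[0,0,-1.2],1],
    [[3.6,6.9,125],[0,0,-1.2],1],
    [[3.6,6.9,138],[0,0,-1.2],1],
    [[3.6,6.9,144],[0,0,-1.2],1],
    [[3.6,6.9,147],[0,0,-1.2],1],
    [[3.6,6.9,147],[0,0,-1.2],1],
    [[3.6,6.9,147],[0,0,-1.2],1]
  ]
}}

```text
time: 7.7
ee_pos: [0.623, 0.0339, 0.0137]
tcp_rot: [179.9, 0.0, 97.2]
wrist_force: [0.3, -0.6, 0.2]
opening: 0.0208
grasp_force: 39.5
```

{"name": "play_rows", "arguments": {
  "increments": [
    [[0,0,2],[0,0,0],1],
    [[0,0,2.5],[0,0,0],1],
    [[0,0,2.5],[0,0,0],1]
  ]
}}

```text
time: 8.0
ee_pos: [0.6227, 0.0339, 0.0105]
tcp_rot: [179.9, 0.0, 97.2]
wrist_force: [-0.9, -0.3, 2.7]
opening: 0.021
grasp_force: 41.3
```

Light contact with the bed. Next: release and rise.

{"name": "play_rows", "arguments": {
  "increments": [
    [[0,0,0],[0,0,0],0.6],
    [[0,0,0],[0,0,0],0.5],
    [[0,0,0],[0,0,0],0.4],
    [[0,0,0],[0,0,0],0.4],
    [[0,0,-10],[0,0,0],0.4],
    [[0,0,-40],[0,0,0],0.4],
    [[0,0,-90],[0,0,0],0.4],
    [[0,0,-140],[0,0,0],0.4],
    [[-20,0,-190],[0,0,0],0.4],
    [[-60,-20,-220],[0,0,0],0.4],
    [[-110,-60,-240],[0,0,0],0.4],
    [[-155,-80,-240],[0,0,0],0.4],
    [[-155,-80,-240],[0,0,0],0.4],
    [[-155,-80,-240],[0,0,0],0.4]
  ]
}}

```text
time: 9.4
ee_pos: [0.5614, -0.1325, 0.2518]
tcp_rot: [179.9, 0.1, 97.0]
wrist_force: [-0.3, -0.2, 0.4]
opening: 0.051
grasp_force: 0.0
```

Run:
```python
from h import *
T=pose("wrist"); p,d=camera("wrist"); np.savez("w4.npz",p=p,d=d,T=T); cv2.imwrite("pics/w4.png",p[:,:,::-1])
print(T[:3,3],telemetry.get_obs()["wrist_force"])
```

```text
[ 0.55315047 -0.05970178  0.40426133] [0.31229835 0.49137888 0.55314533]
```

View pics/w4.png

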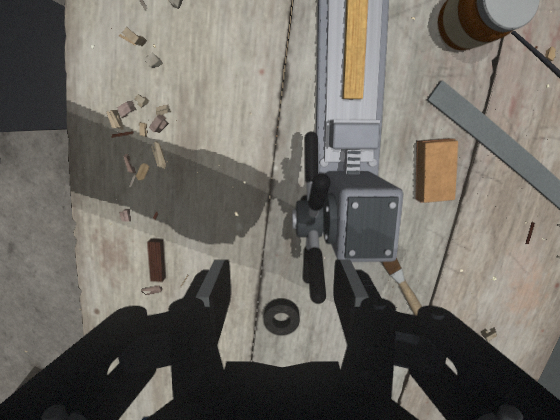

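The lath lies straight on the bed at (355,45), with a gap to the jaw at (355,135). The handle is at about (312,215). Its spokes point to +y (311,155), toward the camera (321,185), and to −y (317,275).

```bash
cat >> h.py <<'E'
YA=np.radians(7.2); CO=np.array([.6267,.0122,0]); CR=R.from_euler('z',YA)
def toC(P): return CR.inv().apply((np.asarray(P)-CO).reshape(-1,3)).reshape(np.shape(P))
def toW(P): return CR.apply(P)+CO
E
python3 - <<'E'
from h import *
z=np.load("w4.npz");p,d,T=z["p"],z["d"],z["T"];C=toC(cloud("wrist",d,T))
k=(C[...,2]>.125)&(C[...,2]<.14)&(C[...,0]>-.06)&(C[...,0]<.06)&(C[...,1]<-.1)&(C[...,1]>-.23)
k[:, :338]=0; Q=C[k];print("gearbox",np.percentile(Q,[1,50,99],axis=0).round(4)); print(cv2.minAreaRect((Q[:,:2]*1000).astype(np.float32)))
k=(C[...,2]>.04)&(C[...,2]<.06)&(np.abs(C[...,0])<.04)&(C[...,1]>-.12)&(C[...,1]<0);Q=C[k];print("jaw",np.percentile(Q,[1,50,99],axis=0).round(4))
# lath
k=(C[...,2]>.028)&(C[...,2]<.036)&(np.abs(C[...,0])<.03)&(C[...,1]>-.045)&(C[...,1]<.09);Q=C[k];print("lath",np.percentile(Q,[1,50,99],axis=0).round(4))
# handle dark points
k=(d>0)&(p.max(2)<60)&(C[...,0]<-.03)&(C[...,0]>-.11)&(C[...,2]>.02)&(C[...,2]<.2)&(C[...,1]<-.05)&(C[...,1]>-.27)
k[:, :285]=0;k[:,345:]=0
Q=C[k];yz=Q[:,1:]
print("handle",len(Q),np.percentile(Q,[1,50,99],axis=0).round(4))
n=0
lab,cc=cv2.connectedComponents(k.astype(np.uint8))
hub=np.array([-.165,.1])
a=np.degrees(np.arctan2(yz[:,0]-hub[0],yz[:,1]-hub[1])); r=np.hypot(*(yz-hub).T)
for lo in range(-180,180,12):
    s=(a>=lo)&(a<lo+12)&(r>.045)
    if s.sum()>5: print(lo,s.sum(),a[s].mean().round(1),r[s].max().round(3),Q[s].mean(0).round(3))
np.save("handle.npy",Q)
E
```

```text
gearbox [[-0.0291 -0.1895  0.1257]
 [-0.0019 -0.151   0.1327]
 [ 0.0275 -0.1199  0.1354]]
((-0.4390125274658203, -155.1226806640625), (59.541996002197266, 72.29518127441406), 0.457690566778183)
jaw [[-0.0263 -0.1194  0.0416]
 [-0.0015 -0.079   0.0518]
 [ 0.0243 -0.0587  0.0584]]
lath [[-0.0124 -0.0336  0.0289]
 [-0.0016  0.0173  0.0321]
 [ 0.0098  0.0662  0.034 ]]
handle 2954 [[-0.0674 -0.2294  0.069 ]
 [-0.053  -0.1428  0.1209]
 [-0.0301 -0.074   0.1746]]
-108 94 -104.4 0.076 [-0.056 -0.224  0.085]
-36 323 -25.9 0.086 [-0.053 -0.198  0.168]
-24 359 -21.3 0.078 [-0.052 -0.186  0.154]
36 572 38.7 0.097 [-0.053 -0.115  0.162]
96 592 101.6 0.097 [-0.053 -0.094  0.085]
132 6 138.1 0.049 [-0.03  -0.134  0.065]
168 18 169.9 0.081 [-0.056 -0.152  0.027]
```

```bash
python3 - <<'E'
from h import *
CO2=toW(np.array([0,.010,0])); print(CO2)
Q=np.load("handle.npy")-[0,.010,0]
hub=np.array([-.165,.1]);yz=Q[:,1:]
a=np.degrees(np.arctan2(yz[:,0]-hub[0],yz[:,1]-hub[1])); r=np.hypot(*(yz-hub).T)
for lo in range(-180,180,12):
    s=(a>=lo)&(a<lo+12)&(r>.05)
    if s.sum()>5: print(lo,s.sum(),a[s].mean().round(1),r[s].max().round(3),Q[s].mean(0).round(3))
# fit 5-fold phase on upper two spokes
s=(r>.05)&(np.abs(a)<80); ph=np.degrees(np.angle(np.exp(5j*np.radians(a[s])).mean()))/5; print("phase",ph)
E
sed -i 's/^YA=.*/YA=np.radians(7.2); CO=np.array([.6254,.0221,0]); CR=R.from_euler("z",YA)/' h.py
```

```text
[0.62544667 0.02212115 0.        ]
-108 103 -102.2 0.086 [-0.056 -0.232  0.085]
-36 670 -31.2 0.091 [-0.052 -0.202  0.161]
24 447 32.0 0.091 [-0.053 -0.125  0.163]
36 73 37.4 0.09 [-0.053 -0.112  0.17 ]
96 458 104.1 0.088 [-0.052 -0.099  0.083]
168 20 177.3 0.08 [-0.056 -0.162  0.029]
phase -34.674649507603235
```

Run:
```python
from h import *
o=telemetry.get_obs();print(o["q"])
A=R.from_euler('xyz',o["tcp_rot"],degrees=True)
B=R.from_matrix(np.c_[CR.apply([0,1,0]),[0,0,1],CR.apply([1,0,0])])
for P in([-.13,-.235,.20],[-.10,-.235,.139]):
    w=toW(np.array(P)); print(w,(A.inv().apply(w-o["ee_pos"])*1000).round(1),(A.inv()*B).as_rotvec(degrees=True).round(1))
print(B.as_euler('xyz',degrees=True))
```

```text
[-1.31279405e+01  9.51729671e+00  1.84146712e+01  9.88167143e+01
  8.41724646e-03  6.98372860e+01]
[ 0.5258784  -0.22734028  0.2       ] [-91.2 -47.7  51.1] [-89.9   0.1  -0.1]
[ 0.55564184 -0.22358028  0.139     ] [-91.  -17.8 112.1] [-89.9   0.1  -0.1]
[90.   0.  97.2]
```

{"name": "play_rows", "arguments": {
  "increments": [
    [[-45,-45,0],[0,0,0],1],
    [[-91,-48,0],[-8,0,0],1],
    [[-91,-48,10],[-16,0,0],1],
    [[-91,-48,20],[-24,0,0],1],
    [[-91,-48,30],[-32,0,0],1],
    [[-91,-48,40],[-40,0,0],1],
    [[-91,-48,51],[-48,0,0],1],
    [[-91,-48,51],[-56,0,0],1],
    [[-91,-48,51],[-64,0,0],1],
    [[-91,-48,51],[-72,0,0],1],
    [[-91,-48,51],[-80,0,0],1],
    [[-91,-48,51],[-90,0,0],1],
    [[-91,-48,51],[-90,0,0],1],
    [[-91,-48,51],[-90,0,0],1],
    [[-91,-48,51],[-90,0,0],1]
  ]
}}

```text
time: 10.95
ee_pos: [0.5473, -0.2483, 0.2045]
tcp_rot: [90.5, -0.1, 98.5]
wrist_force: [-0.0, 0.3, -0.1]
opening: -0.0
grasp_force: 0.0
```

Run:
```python
from h import *
o=telemetry.get_obs();print(o["q"],toC(o["ee_pos"]))
T=pose("wrist"); p,d=camera("wrist"); np.savez("w5.npz",p=p,d=d,T=T); cv2.imwrite("pics/w5.png",p[:,:,::-1])
```

```text
[-48.76848737 -20.37154001 -65.78301296 -44.43942515  57.23324761
  89.30510658] [-0.11140622 -0.25852374  0.20454065]
```

View pics/w5.png

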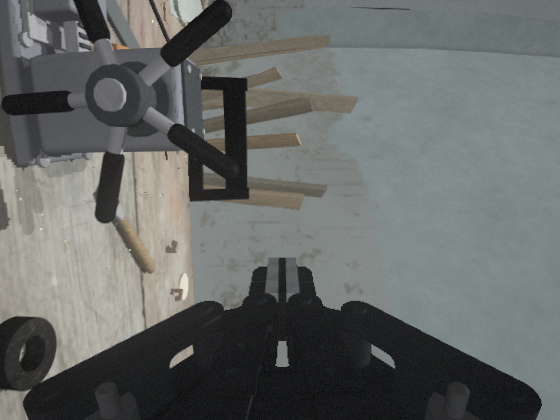

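The view is turned (image right is up). The hub is at (115,95), with spokes at about ±36°, ±108° and 180°, as computed. The horizontal tool puts joint 3 on its limit, so I'll use a 45° tilted finger as the pushing peg.

```bash
cat >> h.py <<'E'
t=np.radians(45); ZT=np.array([np.cos(t),0,-np.sin(t)]); 
B45=R.from_matrix(CR.as_matrix()@np.c_[[0,1,0],np.cross(ZT,[0,1,0]),ZT])
def wp(phi,back=0,rad=.072):
    f=np.radians(phi); c=np.array([-.052,-.165+rad*np.sin(f),.1+rad*np.cos(f)]) # finger axis at spoke plane
    tip=c+ZT*(.012/np.cos(t)); return toW(tip+ZT*(.010-back))
def rel(P):
    o=telemetry.get_obs(); A=R.from_euler('xyz',o["tcp_rot"],degrees=True)
    return (A.inv().apply(P-o["ee_pos"])*1000).round(1).tolist(),(A.inv()*B45).as_rotvec(degrees=True).round(1).tolist()
E
python3 - <<'E'
from h import *
print(rel(wp(-62,.09)),rel(wp(-62)),wp(-62,.09),B45.as_euler('xyz',degrees=True))
E
```

```text
([29.6, -25.6, 15.7], [44.5, -1.3, 0.3]) ([28.0, -88.7, 79.8], [44.5, -1.3, 0.3]) [ 0.55824063 -0.21677311  0.1783705 ] [135.    0.   97.2]
```

{"name": "play_rows", "arguments": {
  "increments": [
    [[0,0,0],[8,0,0],1],
    [[0,0,0],[16,0,0],1],
    [[0,0,0],[24,0,0],1],
    [[0,0,0],[32,0,0],1],
    [[0,0,0],[40,0,0],1],
    [[0,0,0],[44.5,-1,0],1],
    [[30,-26,16],[44.5,-1.3,0.3],1],
    [[30,-26,16],[44.5,-1.3,0.3],1],
    [[30,-26,16],[44.5,-1.3,0.3],1],
    [[30,-26,16],[44.5,-1.3,0.3],1]
  ]
}}

```text
time: 12.0
ee_pos: [0.5585, -0.2164, 0.1797]
tcp_rot: [135.0, 0.2, 97.2]
wrist_force: [-1.5, 0.4, -0.5]
opening: 0.0003
grasp_force: 0.0
```

Run:
```python
from h import *
o=telemetry.get_obs();print(o["q"],o["tcp_rot"],toC(o["ee_pos"]),o["wrist_force"])
print(rel(wp(-62,.09)));print(rel(wp(-62,0)))
```

```text
[-34.51569649 -25.17080904 -33.19026564  45.12978213  27.94502764
  57.71814352] [134.98315671   0.18776732  97.16556157] [-0.09626346 -0.22824379  0.17971685] [-1.49498491  0.37044256 -0.5245951 ]
([-0.3, -1.2, 0.7], [0.0, 0.2, 0.1])
([-0.1, -1.2, 90.7], [0.0, 0.2, 0.1])
```

{"name": "play_rows", "arguments": {
  "increments": [
    [[0,-1,25],[0,0,0],1],
    [[0,-1,45],[0,0,0],1],
    [[0,-1,65],[0,0,0],1],
    [[0,-1,80],[0,0,0],1],
    [[0,-1,90],[0,0,0],1],
    [[0,-1,90],[0,0,0],1]
  ]
}}

```text
time: 12.6
ee_pos: [0.6199, -0.211, 0.1138]
tcp_rot: [135.1, 0.2, 96.9]
wrist_force: [-0.8, -0.8, 0.5]
opening: 0.0001
grasp_force: 0.0
```

Run:
```python
from h import *
o=telemetry.get_obs();print(toC(o["ee_pos"]),o["wrist_force"])
for f in range(-62,40,8): print(f,rel(wp(f))[0])
p,d=camera("wrist");cv2.imwrite("pics/w6.png",p[:,:,::-1])
```

```text
[-0.03468814 -0.23058863  0.11378129] [-0.80074345 -0.75538801  0.47287118]
-62 [2.0, 1.9, 0.6]
-54 [7.3, 7.9, -5.5]
-46 [13.7, 13.4, -11.0]
-38 [21.2, 18.1, -15.8]
-30 [29.5, 22.1, -19.8]
-22 [38.5, 25.2, -23.0]
-14 [48.0, 27.3, -25.2]
-6 [57.9, 28.6, -26.5]
2 [68.0, 28.8, -26.8]
10 [78.0, 28.1, -26.1]
18 [87.7, 26.3, -24.5]
26 [97.0, 23.7, -21.9]
34 [105.8, 20.1, -18.4]
```

View pics/w6.png

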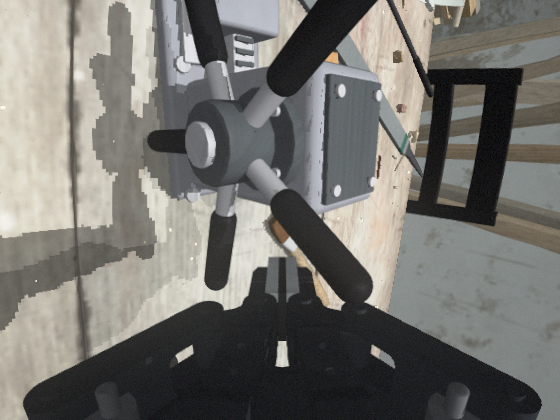

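The fingertip at (282,262) sits between the lower −y spoke (218,250) and the upper −y spoke (330,250), ready to push the upper one.

{"name": "play_rows", "arguments": {
  "increments": [
    [[2,2,0],[0,0,0],1],
    [[7,8,-5.5],[0,0,0],1],
    [[14,13.5,-11],[0,0,0],1],
    [[21,18,-16],[0,0,0],1],
    [[29.5,22,-20],[0,0,0],1],
    [[38.5,25,-23],[0,0,0],1],
    [[48,27,-25],[0,0,0],1],
    [[58,28.5,-26.5],[0,0,0],1],
    [[58,28.5,-26.5],[0,0,0],1]
  ]
}}

```text
time: 13.55
ee_pos: [0.615, -0.1507, 0.1543]
tcp_rot: [135.0, 0.2, 97.1]
wrist_force: [0.4, 0.0, 0.4]
opening: 0.0001
grasp_force: 0.0
```

```bash
cat >> h.py <<'E'
def jaw(n):
    # scene view: jaw / handle state from depth
    T=pose("wrist");p,d=camera("wrist");C=toC(cloud("wrist",d,T)); np.savez(n+".npz",p=p,d=d,T=T)
    k=(d>0)&(C[...,2]>.047)&(C[...,2]<.0565)&(np.abs(C[...,0])<.02)&(C[...,1]>-.128)&(C[...,1]<.05)
    return k.sum(),np.percentile(C[k][:,1],[2,50,98]).round(4) if k.sum()>9 else None
E
python3 - <<'E'
from h import *
o=telemetry.get_obs();print(toC(o["ee_pos"]),CR.inv().apply(o["wrist_force"]))
print(jaw("w7"))
for f in range(-6,42,6): print(f,rel(wp(f))[0])
E
```

```text
[-0.03196469 -0.17012222  0.15428496] [ 0.43555489 -0.0228609   0.38007569]
(np.int64(1715), array([-0.09  , -0.0721, -0.0588]))
-6 [-2.0, -1.8, 0.5]
0 [5.5, -1.5, 0.2]
6 [13.0, -1.7, 0.4]
12 [20.5, -2.6, 1.2]
18 [27.8, -3.9, 2.6]
24 [34.8, -5.8, 4.5]
30 [41.5, -8.2, 6.9]
36 [47.9, -11.1, 9.7]
```

{"name": "play_rows", "arguments": {
  "increments": [
    [[5.5,-1.5,0],[0,0,0],1],
    [[13,-1.7,0.4],[0,0,0],1],
    [[20.5,-2.6,1],[0,0,0],1],
    [[28,-4,2.5],[0,0,0],1],
    [[35,-6,4.5],[0,0,0],1],
    [[41.5,-8,7],[0,0,0],1],
    [[46,-10,9],[0,0,0],1],
    [[46,-10,9],[0,0,0],1],
    [[40,-10,9],[0,0,0],1],
    [[40,-10,-30],[0,0,0],1],
    [[40,-10,-65],[0,0,0],1],
    [[40,-10,-65],[0,0,0],1]
  ]
}}

```text
time: 14.8
ee_pos: [0.557, -0.1198, 0.197]
tcp_rot: [134.8, 0.3, 97.0]
wrist_force: [0.5, -0.2, 0.2]
opening: 0.0001
grasp_force: 0.0
```

```bash
cat >> h.py <<'E'
def spokes():
    ps=[]
    for n in("wrist","scene"):
        p,d=camera(n);C=toC(cloud(n,d))
        k=(d>0)&(p.max(2)<70)&(np.abs(C[...,0]+.052)<.012)&(C[...,2]>.015); Q=C[k]
        a=np.degrees(np.arctan2(Q[:,1]+.165,Q[:,2]-.1)); r=np.hypot(Q[:,1]+.165,Q[:,2]-.1); s=(r>.05)&(r<.093)
        h,_=np.histogram(a[s],bins=np.arange(-180,181,12)); print(n,[(int(-174+12*i),int(x)) for i,x in enumerate(h) if x>8])
E
python3 - <<'E'
from h import *
o=telemetry.get_obs();print(toC(o["ee_pos"]),CR.inv().apply(o["wrist_force"]))
print(jaw("w8"));spokes()
for f in (-62,-56,-50,-44): print(f,rel(wp(f,.075)),rel(wp(f))[0])
E
```

```text
[-0.08564381 -0.13223497  0.19698271] [ 0.51115736 -0.23475532  0.20553369]
(np.int64(1095), array([-0.0809, -0.0653, -0.0503]))
wrist [(-174, 28), (-162, 190), (42, 23), (54, 918), (114, 15), (126, 619)]
scene [(-162, 29), (-150, 32), (-90, 68), (-78, 23), (-30, 11), (-18, 69), (42, 14), (126, 37)]
-62 ([-96.9, -17.4, 16.9], [-0.1, 0.3, 0.0]) [-96.6, -17.2, 91.9]
-56 ([-93.1, -12.8, 12.3], [-0.1, 0.3, 0.0]) [-92.7, -12.6, 87.3]
-50 ([-88.5, -8.6, 8.0], [-0.1, 0.3, 0.0]) [-88.2, -8.4, 83.0]
-44 ([-83.4, -4.7, 4.1], [-0.1, 0.3, 0.0]) [-83.1, -4.5, 79.1]
```

{"name": "play_rows", "arguments": {
  "increments": [
    [[-45,-8.5,4],[0,0,0],1],
    [[-88,-8.5,8],[0,0,0],1],
    [[-88,-8.5,8],[0,0,0],1],
    [[-88,-8.5,30],[0,0,0],1],
    [[-88,-8.5,55],[0,0,0],1],
    [[-88,-8.5,75],[0,0,0],1],
    [[-88,-8.5,83],[0,0,0],1],
    [[-88,-8.5,83],[0,0,0],1]
  ]
}}

```text
time: 15.75
ee_pos: [0.62, -0.199, 0.1253]
tcp_rot: [135.3, 0.1, 97.1]
wrist_force: [0.2, 0.1, 0.6]
opening: 0.0001
grasp_force: 0.0
```

Run:
```python
from h import *
o=telemetry.get_obs();print(toC(o["ee_pos"]),CR.inv().apply(o["wrist_force"]))
for f in range(-50,32,8): print(f,rel(wp(f))[0])
```

```text
[-0.03308877 -0.21866825  0.12534069] [0.21171209 0.11948703 0.56073855]
-50 [-1.5, 1.4, -1.2]
-42 [5.5, 6.5, -6.4]
-34 [13.4, 10.9, -10.8]
-26 [22.1, 14.4, -14.4]
-18 [31.4, 17.0, -17.1]
-10 [41.1, 18.8, -18.8]
-2 [51.1, 19.5, -19.6]
6 [61.2, 19.2, -19.3]
14 [71.0, 18.0, -18.1]
22 [80.6, 15.8, -16.0]
30 [89.6, 12.7, -12.8]
```

{"name": "play_rows", "arguments": {
  "increments": [
    [[5.5,6.5,-6.5],[0,0,0],1],
    [[13,11,-11],[0,0,0],1],
    [[22,14.5,-14.5],[0,0,0],1],
    [[31,17,-17],[0,0,0],1],
    [[41,19,-19],[0,0,0],1],
    [[51,19.5,-19.5],[0,0,0],1],
    [[61,19,-19.5],[0,0,0],1],
    [[71,18,-18],[0,0,0],1],
    [[79,16,-16],[0,0,0],1],
    [[79,16,-16],[0,0,0],1],
    [[73,16,-16],[0,0,0],1],
    [[73,16,-50],[0,0,0],1],
    [[73,16,-90],[0,0,0],1],
    [[73,16,-90],[0,0,0],1]
  ]
}}

```text
time: 17.15
ee_pos: [0.5591, -0.1349, 0.2076]
tcp_rot: [134.8, 0.4, 97.0]
wrist_force: [0.8, -0.7, 0.2]
opening: 0.0003
grasp_force: 0.0
```

Run:
```python
from h import *
o=telemetry.get_obs();print(toC(o["ee_pos"]),CR.inv().apply(o["wrist_force"]))
print(jaw("w9"));spokes()
z=np.load("w9.npz");C=toC(cloud("wrist",z["d"],z["T"]))
k=(C[...,2]>.028)&(C[...,2]<.036)&(np.abs(C[...,0])<.03)&(C[...,1]>-.045)&(C[...,1]<.09);Q=C[k];print("lath",k.sum(),np.percentile(Q,[1,50,99],axis=0).round(4) if k.sum() else 0)
for f in (-68,-62,-56): print(f,rel(wp(f,.075)),rel(wp(f))[0])
```

```text
[-0.0854672  -0.14743125  0.20764105] [ 0.68934584 -0.77087656  0.22086912]
(np.int64(1145), array([-0.0691, -0.0538, -0.0384]))
wrist [(-174, 116), (-114, 18), (-102, 223), (30, 281), (42, 595), (102, 412), (114, 316), (174, 117)]
scene [(-174, 44), (-102, 80), (-42, 26), (-30, 55), (30, 19), (102, 17)]
lath 1733 [[-0.0259 -0.0409  0.0284]
 [-0.0032  0.0031  0.0318]
 [ 0.0091  0.0405  0.0336]]
-68 ([-84.9, -29.8, 28.9], [-0.1, 0.3, -0.0]) [-84.6, -29.6, 103.9]
-62 ([-81.8, -24.9, 24.1], [-0.1, 0.3, -0.0]) [-81.4, -24.8, 99.0]
-56 ([-77.9, -20.4, 19.5], [-0.1, 0.3, -0.0]) [-77.5, -20.2, 94.5]
```

{"name": "play_rows", "arguments": {
  "increments": [
    [[-40,-24,24],[0,0,0],1],
    [[-80,-24,24],[0,0,0],1],
    [[-80,-24,24],[0,0,0],1],
    [[-80,-24,50],[0,0,0],1],
    [[-80,-24,75],[0,0,0],1],
    [[-80,-24,92],[0,0,0],1],
    [[-80,-24,98],[0,0,0],1],
    [[-80,-24,98],[0,0,0],1]
  ]
}}

```text
time: 18.1
ee_pos: [0.6221, -0.2079, 0.1163]
tcp_rot: [135.1, 0.3, 97.0]
wrist_force: [0.5, -5.8, 4.2]
opening: -0.0002
grasp_force: 0.5
```

Run:
```python
from h import *
o=telemetry.get_obs();print(toC(o["ee_pos"]),CR.inv().apply(o["wrist_force"]))
for f in range(-62,0,4): print(f,rel(wp(f))[0])
```

```text
[-0.03211079 -0.22774037  0.11631929] [-0.21418517 -5.82697191  4.16402726]
-62 [-0.8, -1.7, 0.6]
-58 [1.7, 1.4, -2.5]
-54 [4.5, 4.3, -5.5]
-50 [7.5, 7.1, -8.3]
-46 [10.9, 9.8, -11.0]
-42 [14.5, 12.2, -13.5]
-38 [18.3, 14.5, -15.8]
-34 [22.4, 16.6, -17.9]
-30 [26.6, 18.5, -19.8]
-26 [31.0, 20.1, -21.5]
-22 [35.6, 21.6, -23.0]
-18 [40.3, 22.8, -24.3]
-14 [45.1, 23.8, -25.3]
-10 [50.1, 24.5, -26.1]
-6 [55.0, 25.0, -26.6]
-2 [60.0, 25.3, -26.9]
```

Run:
```python
from h import *
print(jaw("w10"));spokes()
z=np.load("w10.npz");cv2.imwrite("pics/w10.png",z["p"][:,:,::-1]);print(CR.inv().apply(telemetry.get_obs()["wrist_force"]))
```

```text
(np.int64(27), array([-0.1188, -0.0899, -0.0807]))
wrist [(-174, 344), (-102, 1187), (-66, 202), (-54, 467), (-42, 797), (-30, 3807), (30, 3220), (42, 859), (102, 940), (114, 227), (174, 144)]
scene [(-102, 43)]
[-5.01856548 -6.51714712  6.23993907]
```

View pics/w10.png

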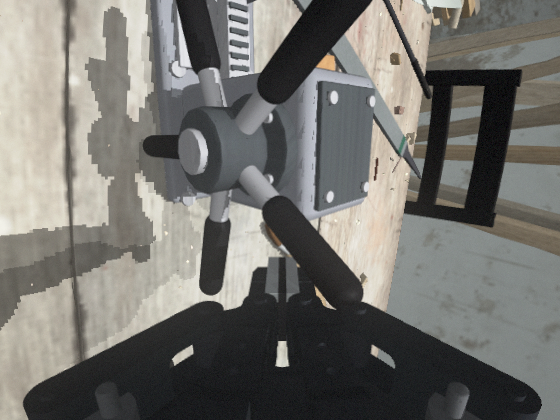

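The knuckle at (320,290) is touching the end of the upper spoke (345,295). I'll back the tool out 8 mm and push with the finger only.

{"name": "play_rows", "arguments": {
  "increments": [
    [[-2,0,-4],[0,0,0],1],
    [[-2,0,-8],[0,0,0],1],
    [[-2,0,-8],[0,0,0],1]
  ]
}}

```text
time: 18.55
ee_pos: [0.6155, -0.2094, 0.1219]
tcp_rot: [135.1, 0.2, 97.0]
wrist_force: [0.1, -0.5, -0.4]
opening: -0.0002
grasp_force: 0.0
```

Run:
```python
from h import *
o=telemetry.get_obs();print(toC(o["ee_pos"]),CR.inv().apply(o["wrist_force"]))
spokes()
for f in range(-58,8,4): print(f,rel(wp(f,.006))[0])
```

```text
[-0.03885494 -0.22846237  0.12185568] [ 0.07820634 -0.50152959 -0.40116333]
wrist [(-174, 338), (-102, 1098), (-66, 74), (-54, 338), (-42, 475), (-30, 3098), (30, 2925), (42, 900), (102, 919), (114, 259), (174, 138)]
scene [(-102, 42)]
-58 [2.4, 2.2, -0.0]
-54 [5.2, 5.1, -3.0]
-50 [8.3, 7.9, -5.8]
-46 [11.6, 10.6, -8.5]
-42 [15.3, 13.0, -11.0]
-38 [19.1, 15.3, -13.3]
-34 [23.1, 17.4, -15.4]
-30 [27.4, 19.3, -17.3]
-26 [31.8, 20.9, -19.0]
-22 [36.4, 22.4, -20.4]
-18 [41.1, 23.6, -21.7]
-14 [46.0, 24.6, -22.7]
-10 [50.9, 25.3, -23.4]
-6 [55.8, 25.8, -24.0]
-2 [60.9, 26.1, -24.2]
2 [65.9, 26.1, -24.2]
6 [70.9, 25.8, -24.0]
```

{"name": "play_rows", "arguments": {
  "increments": [
    [[5,5,-3],[0,0,0],1],
    [[8,8,-6],[0,0,0],1],
    [[11.5,10.5,-8.5],[0,0,0],1],
    [[15,13,-11],[0,0,0],1]
  ]
}}

```text
time: 19.05
ee_pos: [0.6152, -0.1943, 0.1393]
tcp_rot: [135.1, 0.2, 97.0]
wrist_force: [-0.4, -2.6, -2.4]
opening: 0.0005
grasp_force: 1.3
```

{"name": "play_rows", "arguments": {
  "increments": [
    [[2,1.2,-1.2],[0,0,0],1],
    [[4,2.3,-2.3],[0,0,0],1]
  ]
}}

```text
time: 19.25
ee_pos: [0.6148, -0.1904, 0.1424]
tcp_rot: [135.1, 0.2, 97.0]
wrist_force: [0.4, -2.5, -3.2]
opening: -0.0006
grasp_force: 1.4
```

{"name": "play_rows", "arguments": {
  "increments": [
    [[2,1,-1],[0,0,0],1],
    [[4,2,-2],[0,0,0],1]
  ]
}}

```text
time: 19.45
ee_pos: [0.6143, -0.1865, 0.1451]
tcp_rot: [135.1, 0.2, 97.0]
wrist_force: [-0.1, -2.1, -3.0]
opening: -0.0
grasp_force: 1.4
```

{"name": "play_rows", "arguments": {
  "increments": [
    [[2,0.9,-0.9],[0,0,0],1],
    [[4,1.8,-1.8],[0,0,0],1],
    [[4,1.8,-1.8],[0,0,0],1]
  ]
}}

```text
time: 19.75
ee_pos: [0.614, -0.1824, 0.148]
tcp_rot: [135.1, 0.2, 97.0]
wrist_force: [-0.3, -1.8, -2.2]
opening: -0.0001
grasp_force: 0.9
```

{"name": "play_rows", "arguments": {
  "increments": [
    [[2,0.8,-0.8],[0,0,0],1],
    [[4,1.5,-1.5],[0,0,0],1],
    [[4,1.5,-1.5],[0,0,0],1]
  ]
}}

```text
time: 20.05
ee_pos: [0.6135, -0.1785, 0.15]
tcp_rot: [135.1, 0.2, 97.0]
wrist_force: [-0.4, -1.6, -2.1]
opening: -0.0001
grasp_force: 1.0
```

Run:
```python
from h import *
o=telemetry.get_obs();c=toC(o["ee_pos"]);print(c,CR.inv().apply(o["wrist_force"]))
spokes()
for f in range(-30,16,4): print(f,rel(wp(f,.006))[0])
```

```text
[-0.03698698 -0.19749042  0.15003922] [-0.56336369 -1.5466065  -2.12443876]
wrist [(-162, 32), (-150, 282), (-78, 530), (-18, 727), (-6, 2261), (54, 2071), (66, 581), (126, 703), (138, 199)]
scene [(-150, 64), (-78, 85)]
-30 [-3.5, -1.9, 1.6]
-26 [1.0, -0.2, -0.1]
-22 [5.6, 1.2, -1.5]
-18 [10.3, 2.4, -2.8]
-14 [15.1, 3.4, -3.8]
-10 [20.0, 4.2, -4.6]
-6 [25.0, 4.7, -5.1]
-2 [30.0, 4.9, -5.3]
2 [35.0, 4.9, -5.4]
6 [40.0, 4.7, -5.1]
10 [45.0, 4.2, -4.7]
14 [49.9, 3.5, -3.9]
```

{"name": "play_rows", "arguments": {
  "increments": [
    [[1.5,0.5,-0.5],[0,0,0],1],
    [[3,1,-1],[0,0,0],1],
    [[3,1,-1],[0,0,0],1]
  ]
}}

```text
time: 20.45
ee_pos: [0.613, -0.1757, 0.1511]
tcp_rot: [135.1, 0.2, 97.0]
wrist_force: [-0.2, -3.8, -3.4]
opening: -0.0
grasp_force: 1.8
```

{"name": "play_rows", "arguments": {
  "increments": [
    [[1.5,0.4,-0.4],[0,0,0],1],
    [[3,0.8,-0.8],[0,0,0],1],
    [[3,0.8,-0.8],[0,0,0],1]
  ]
}}

```text
time: 20.75
ee_pos: [0.6125, -0.1727, 0.1521]
tcp_rot: [135.1, 0.2, 97.0]
wrist_force: [-0.0, -4.9, -4.0]
opening: -0.0004
grasp_force: 2.3
```

{"name": "play_rows", "arguments": {
  "increments": [
    [[1,0.2,-0.2],[0,0,0],1],
    [[2,0.4,-0.4],[0,0,0],1],
    [[2,0.4,-0.4],[0,0,0],1]
  ]
}}

```text
time: 21.05
ee_pos: [0.6123, -0.1708, 0.1526]
tcp_rot: [135.1, 0.2, 97.0]
wrist_force: [1.3, -5.7, -5.1]
opening: -0.0001
grasp_force: 2.7
```

{"name": "play_rows", "arguments": {
  "increments": [
    [[1,0.2,-0.2],[0,0,0],1],
    [[1,0.2,-0.2],[0,0,0],1]
  ]
}}

```text
time: 21.25
ee_pos: [0.6122, -0.1699, 0.1528]
tcp_rot: [135.1, 0.2, 97.0]
wrist_force: [0.3, -5.1, -4.7]
opening: -0.0002
grasp_force: 2.9
```

{"name": "play_rows", "arguments": {
  "increments": [
    [[1,0.2,-0.2],[0,0,0],1],
    [[2,0.3,-0.3],[0,0,0],1],
    [[2,0.3,-0.3],[0,0,0],1],
    [[2,0.3,-0.3],[0,0,0],1]
  ]
}}

```text
time: 21.65
ee_pos: [0.6119, -0.1681, 0.1531]
tcp_rot: [135.1, 0.2, 97.0]
wrist_force: [1.3, -6.0, -4.2]
opening: -0.0002
grasp_force: 3.2
```

It has nipped up at about 6 N. Next: back off the spoke, withdraw and check.

{"name": "play_rows", "arguments": {
  "increments": [
    [[-4,0,0],[0,0,0],1],
    [[-10,0,0],[0,0,0],1],
    [[-16,0,0],[0,0,0],1],
    [[-16,0,-25],[0,0,0],1],
    [[-16,0,-60],[0,0,0],1],
    [[-16,0,-100],[0,0,0],1],
    [[-16,0,-110],[0,0,0],1],
    [[-16,0,-110],[0,0,0],1]
  ]
}}

```text
time: 22.45
ee_pos: [0.5371, -0.1938, 0.234]
tcp_rot: [134.9, 0.3, 97.0]
wrist_force: [1.0, -0.8, 0.0]
opening: 0.0002
grasp_force: 0.0
```

Run:
```python
from h import *
o=telemetry.get_obs();print(toC(o["ee_pos"]),o["wrist_force"])
print(jaw("w11"));spokes()
p,d=camera("scene");C=toC(cloud("scene",d))
k=(C[...,2]>.027)&(C[...,2]<.037)&(np.abs(C[...,0])<.03)&(C[...,1]>-.06)&(C[...,1]<.085);print("lath",np.percentile(C[k],[2,50,98],axis=0).round(4))
z=np.load("w11.npz");a=z["p"]
b=cv2.resize(p[175:265,220:370],(560,336)); c=np.vstack([cv2.resize(a,(373,280)),cv2.resize(b,(373,280))]);cv2.imwrite("pics/end.png",c[:,:,::-1])
```

```text
[-0.11465653 -0.20309045  0.2339894 ] [ 0.98666308 -0.76659826  0.03473304]
(np.int64(986), array([-0.0646, -0.0497, -0.0336]))
wrist [(-150, 200), (-138, 11), (-78, 494), (-66, 16), (-6, 704), (6, 15), (54, 45), (66, 758), (126, 12), (138, 375)]
scene [(-150, 33), (-138, 38), (-78, 75), (-66, 11), (-6, 12)]Traceback (most recent call last):
  File "<stdin>", line 5, in <module>
    return _quantile_unchecked(
        a, q, axis, out, overwrite_input, method, keepdims, weights)
    return _ureduce(a,
                    func=_quantile_ureduce_func,
    ...<5 lines>...
                    overwrite_input=overwrite_input,
                    method=method)
    r = func(a, **kwargs)
    result = _quantile(arr,
                       quantiles=q,
    ...<2 lines>...
                       out=out,
                       weights=wgt)
    slices_having_nans = np.isnan(arr[-1, ...])
                                  ~~~^^^^^^^^^
IndexError: index -1 is out of bounds for axis 0 with size 0
```

I've used my ten pictures, so the check on the lath will be numeric, from the depth data already taken.

Run:
```python
from h import *
z=np.load("w11.npz");p=z["p"];C=toC(cloud("wrist",z["d"],z["T"]))
h=cv2.cvtColor(p,cv2.COLOR_RGB2HSV)
k=(h[...,1]>90)&(h[...,0]<30)&(h[...,2]>60)&(np.abs(C[...,0])<.035)&(C[...,1]>-.06)&(C[...,1]<.09)&(C[...,2]>.015)&(C[...,2]<.06)
Q=C[k];print(k.sum(),np.percentile(Q,[2,50,98],axis=0).round(4));rc=cv2.minAreaRect((Q[:,:2]*1000).astype(np.float32));print(rc)
A=np.c_[Q[:,1],np.ones(len(Q))];print(np.linalg.lstsq(A,Q[:,[0,2]],rcond=None)[0])
k=(C[...,2]>.047)&(C[...,2]<.056)&(np.abs(C[...,0])<.03)&(C[...,1]>.0)&(C[...,1]<.13);print("stop",k.sum())
```

```text
533 [[-0.0131 -0.026   0.0219]
 [-0.0055 -0.014   0.0315]
 [ 0.008  -0.002   0.0333]]
((-2.241713523864746, -13.462627410888672), (22.63206672668457, 26.992456436157227), 2.239003896713257)
[[ 0.0706352   0.00130495]
 [-0.00353589  0.03044563]]
stop 0
```

```bash
python3 -c "
from h import *
print(workorder.job_done())"
```

```text
the job is handed in; nothing more can be done
None
```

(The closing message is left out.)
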